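Weigh the canister by hand and shelve it in its bay

TASK

Lift the blue canister off the tray to feel how heavy it is, then slide it into the bay for its weight: white if it is under 300 g, yellow from 300 to 450 g, red above 450 g. Push it straight in until the bay's sliding back plate is fully home and the canister still stands against it, upright on the bay floor; the plate runs stiffly, so feel for the stop and never press on the plate with more than 25 N. Let go of it, and leave the egg cups and the red container where they are.

Things in the scene. Friction and masses are not known exactly. Their poses are not given: they have to be found in the camera images.
- canister: sealed glazed blue ceramic canister with two thin white bands and a flat wooden lid (fixed on), the only canister: an upright cylinder 66 mm in diameter to a height of 88 mm, lid 60 mm in diameter up to 100 mm. Origin: centre of its underside; z up. Its mass cannot be seen: anywhere from 160 to 600 g.
- bay_white: white plastic bay for light canisters, fixed. Origin: centre of underside, 12 mm above the table; x points into the bay (push direction), z up. Floor top z = 6 mm, from x = -80 to 70 mm. Side rails to z = 26 mm, inner faces at y = +-35 mm from x = -35 mm on, flared to +-42 mm at x = -69 mm; front open. Rear wall from x = 60 mm. Aluminium sliding back plate 48 mm wide, z = 8 to 66 mm, across the bay (listed apart).
- bay_yellow: yellow plastic bay for middling canisters, fixed. Origin: centre of underside, 12 mm above the table; x points into the bay (push direction), z up. Floor top z = 6 mm, from x = -80 to 70 mm. Side rails to z = 26 mm, inner faces at y = +-35 mm from x = -35 mm on, flared to +-42 mm at x = -69 mm; front open. Rear wall from x = 60 mm. Aluminium sliding back plate 48 mm wide, z = 8 to 66 mm, across the bay (listed apart).
- bay_red: red plastic bay for heavy canisters, fixed. Origin: centre of underside, 12 mm above the table; x points into the bay (push direction), z up. Floor top z = 6 mm, from x = -80 to 70 mm. Side rails to z = 26 mm, inner faces at y = +-35 mm from x = -35 mm on, flared to +-42 mm at x = -69 mm; front open. Rear wall from x = 60 mm. Aluminium sliding back plate 48 mm wide, z = 8 to 66 mm, across the bay (listed apart).
- plate_white: aluminium sliding back plate of the white bay, 48 mm wide, 8 mm thick. Origin: middle of the face that the canister meets, at the height of the bay's underside; axes as the bay's. It slides along the bay's x only: its origin is at bay x = 20 mm fully forward and 45 mm fully home (a hard stop). It runs stiffly with about 5 N of friction, has no spring and stays where it is left; starts between 20 and 30 mm.
- plate_yellow: aluminium sliding back plate of the yellow bay, 48 mm wide, 8 mm thick. Origin: middle of the face that the canister meets, at the height of the bay's underside; axes as the bay's. It slides along the bay's x only: its origin is at bay x = 20 mm fully forward and 45 mm fully home (a hard stop). It runs stiffly with about 5 N of friction, has no spring and stays where it is left; starts between 20 and 30 mm.
- plate_red: aluminium sliding back plate of the red bay, 48 mm wide, 8 mm thick. Origin: middle of the face that the canister meets, at the height of the bay's underside; axes as the bay's. It slides along the bay's x only: its origin is at bay x = 20 mm fully forward and 45 mm fully home (a hard stop). It runs stiffly with about 5 N of friction, has no spring and stays where it is left; starts between 20 and 30 mm.
- board: fixed wooden board 190 x 310 x 12 mm that carries the three bays side by side along its y at 100 mm pitch, in any order, all facing the same way. Origin: centre of its underside, on the table; x points away from the bays' open fronts.
- tray: fixed dark wooden serving tray 200 x 260 mm, floor top 8 mm above the table, rim 8 mm thick and 18 mm high; the canister and the egg cups stand on it. Origin: centre of its underside.
- egg_cup_a: white ceramic egg cup, 48 mm in diameter, 58 mm high; bystander on the tray. Origin: centre of its foot.
- egg_cup_b: second egg cup, just like the first; bystander on the tray.
- red_box: red plastic storage container with a white snap lid, 126 x 166 mm, 80 mm high; bystander beside the board. Origin: centre of its underside.

How it is judged:
By the outcome, as a careful person would: the job done as asked, in the order asked, and still so for the second after the job is handed in, with the robot touching nothing.
It also fails if it takes over 45 s, if anything falls off the work surface, if the arm or the gripper's body presses on something with over 40 N, if the wrist force passes 120 N, or if a joint passes its speed limit or range.

ROBOT

A 6-joint arm with a two-finger parallel gripper is mounted at the origin on the work surface. World frame = base frame: x ahead of the robot, y to its left, z up, the work surface at z = 0. Lengths are in mm, angles in rad, forces in N, time in s.
With the tool pointing down it reaches from about 275 to 750 mm from the base axis. Payload 10.2 kg.
Tool frame: the origin (TCP) lies at the very end of the fingers, on their centre line; the grasp point (between the pads) lies 19 mm behind it (ctrl.hold_point_z is the distance from the TCP to the grasp point, in mm); z points along the fingers, y is the direction in which the jaws open and shut (so a half turn about z gives the same grasp; the last joint's range is limited). The gripper opens to 85 mm and grips with 20 to 120 N. Pads are 22 mm wide; open, the fingers measure 114 mm over their backs; the gripper's body (76 mm by 85 mm) begins 54 mm behind the grasp point. The pads swing forward as they close: fully open they stand 13 mm farther back than shut.
Start: joints at [-1.514, 0.313, 1.498, -0, 1.331, -0.223], TCP at [144.973, -504.593, 231.294] pointing down, gripper open.
Joint ranges: [-2.94, 2.94], [-0.97, 2.17], [0.19, 2.56], [-1.23, 4.37], [0.02, 3.11], [-2.88, 2.88]. Speed limits (rad/s): [2.39, 2.39, 3.01, 3.14, 3.14, 3.14].

INTERFACE

Orientations are given as a unit quaternion [w, x, y, z].
In Python, from rig import readout, cams, workorder, spotter, ctrl gives the robot as it stands.
- The arm moves only by the tool step_arm, never from a script. Its argument "plan" is text: rows parted by semicolons, each of 5 numbers parted by spaces: the shift along the tool's x, y, z in cm, then the turn about the tool's z in degrees, then the opening in per cent of the stroke, from 0 (shut) to 100 (fully open). In form: x y z twist gripper; .... A call has 1 to 10 rows; each row is the pose to reach, as a shift and turn from the pose commanded when the call began, along the tool's axes at that moment; what a row does not reach only later rows make up. A row lasts 1/10 s, in which the tool goes at most 50 mm and 8.59 degrees, less where a joint would pass 70% of its speed; a pose out of reach is approached as far as the arm can. A call with a gripper value outside its range is refused whole. The fingers move at their own pace and stop on an object; "grip_force" is the grip in N (left out, the last holds). Time passes only in rows, so rows that repeat a pose let the fingers close. It gives the time, the measured TCP pose, the force and the opening at its end, in the units of the state.
- readout.sense(): the state, without advancing time (a new reading comes with each control period).
- cams.capture(name): name is "side" or "top"; returns (picture, depth): 384x512x3 uint8, red, green, blue; 384x512 float32, mm along the optical axis (not along the pixel's ray), 0 where there is no reading.
- cams.camera_info(name): a dict with "vfov" (degrees; the focal length in pixels is half the picture's height over the tangent of half this angle, whatever the lens; pixels are square), "cx", "cy" (the principal point, pixels), "k1" (the pictures are not rectified: a ray, as slopes to the right and down, at radius r is drawn at 1 + k1 r^2 times it, then the intrinsics apply), "rvec" (rotation vector, rad) and "tvec" (3), from world to camera coordinates, as OpenCV has them. Camera axes: x right, y down, z forward; pixel columns grow to the right and rows downward; lengths in mm; the calibration is good to about 2 mm. A picture is of the moment at which its call begins. camera_info takes no time and is no camera call.
- workorder.finish_job(): hands the job in, once; it reports no verdict.
Trained networks look in the newest picture that a camera, given by its name, has taken for a name from the list of things; names that differ only in an ending like _2 or _b are one class to them, and where a whole thing is asked for, a point or a joint stands for the part that bears it (a point fixed in the world has none). Each returns a list of dicts, best first, with "conf" (0 to 1); they miss things now and then, are a little off and sometimes report something else, mostly with a low value. They report only what shows in the picture. A call takes as long as a camera call.
- spotter.regions_of(camera, target): "pixels" (384x512 bool, what is visible of it) and "extent" ([centre column, centre row, width, height] in pixels, round what is visible of it).
The state is a dict: "time_s": time; "joints": joint angles; "dq": joint speeds; "tau": joint torques, N m; "eef_pos": TCP position; "ee_rot": TCP orientation; "force": force on the tool from outside, world axes, zero at the start; "wrist_torque": the same for the moment, N m; "grip_width": opening from 0.0 (shut) to 1.0 (fully open).
Only numpy, scipy, OpenCV 4.12 (cv2) and the standard library are available. Lean on these libraries where they do the work, as an engineer would, in place of code of your own. Each camera call takes 0.05 s, during which the arm holds its last target. There are 200 camera calls.

## Working session

There is one attempt and no reset: what is moved stays moved. The work goes in short steps, Python scripts to look and compute and a tool call to move; the robot and the scene stay as the last step left them, time stands still between calls to the robot, and variables do not carry over. Pictures are saved under pics/ and viewed, about 8 in all and at most 12, crops included, and the job is handed in when it is done.

Besides the shell and the picture viewer there is one more tool, called after ">>>" in YAML: its name, and indented under it one key for each argument. step_arm: Moves the arm, as the interface text tells. Its arguments: {"type":"object","properties":{"plan":{"type":"string"},"grip_force":{"type":"number"}},"required":["plan"]}

```bash
mkdir -p pics; ls; cat > h.py <<'E'
import numpy as np, cv2
from rig import readout, cams, workorder, spotter, ctrl
def cloud(name, depth):
    i=cams.camera_info(name); H,W=depth.shape
    f=H/2/np.tan(np.radians(i["vfov"])/2)
    u,v=np.meshgrid(np.arange(W),np.arange(H))
    K=np.array([[f,0,i["cx"]],[0,f,i["cy"]],[0,0,1.]])
    p=cv2.undistortPointsIter(np.stack([u,v],-1).reshape(-1,1,2).astype(float),K,np.array([i["k1"],0,0,0,0.]),None,None,(3,50,1e-9)).reshape(H,W,2)
    P=np.dstack([p[...,0]*depth,p[...,1]*depth,depth])
    R=cv2.Rodrigues(np.array(i["rvec"],float))[0]; t=np.array(i["tvec"],float).ravel()
    Q=(P-t)@R; Q[depth<=0]=np.nan
    return Q
def save(n,img,s=1.5): cv2.imwrite(f"pics/{n}.png",cv2.resize(img[...,::-1],None,fx=s,fy=s))
E
python3 - <<'E'
from h import *
print(readout.sense()); print(ctrl.hold_point_z)
for c in ("top","side"):
    im,d=cams.capture(c); save(c+"0",im); np.savez(f"{c}0.npz",im=im,d=d)
    Q=cloud(c,d); print(c,cams.camera_info(c))
    for t in ("canister","bay_white","bay_yellow","bay_red","plate_white","plate_yellow","plate_red","board","tray","egg_cup_a","red_box"):
        for r in spotter.regions_of(c,t)[:3]:
            m=r["pixels"]; q=Q[m]; q=q[~np.isnan(q[:,0])]
            print(t,round(r["conf"],2),np.round(r["extent"]),np.round(np.percentile(q,[2,50,98],axis=0)).tolist() if len(q) else None)
E
```

```text
pics
{'time_s': 0.0, 'joints': array([-1.51441007e+00,  3.13488631e-01,  1.49846307e+00, -5.87772459e-06,
        1.33101085e+00, -2.23375640e-01]), 'dq': array([ 0.00070115, -0.00075234,  0.00134939, -0.00027189,  0.00062116,
        0.00102986]), 'tau': array([-2.80685606e-05, -4.12265289e+01, -2.59740472e+01, -1.53611377e-04,
        4.17015268e-03, -9.85819746e-07]), 'eef_pos': array([ 144.95020842, -504.31374234,  230.70553308]), 'ee_rot': array([-6.82799212e-04,  9.90232272e-01,  1.39425888e-01,  5.42786811e-05]), 'force': array([ 0.28059465, -0.09595215, -0.35570725]), 'wrist_torque': array([ 0.06053559, -0.02735772,  0.01446488]), 'grip_width': 1.0001726094953973}
18.700000000000003
top {'vfov': 50.60266520548428, 'cx': 257.1396756377697, 'cy': 189.621778779839, 'k1': -0.054691526632437835, 'rvec': array([ 2.10847656, -2.13786718,  0.17787093]), 'tvec': array([ 27.76994386, 540.05034004, 977.56770633])}
canister 0.97 [365. 168.  35.  31.] [[556.0, -282.0, 8.0], [581.0, -244.0, 106.0], [617.0, -220.0, 112.0]]
bay_white 0.98 [243. 171.  50.  68.] [[524.0, 8.0, 15.0], [601.0, 55
[... 2350 characters left out ...]
 271.  18.  33.] [[578.0, 223.0, 16.0], [586.0, 263.0, 59.0], [612.0, 282.0, 80.0]]
plate_red 0.49 [219. 232.  17.  30.] [[592.0, 125.0, 17.0], [600.0, 166.0, 60.0], [631.0, 184.0, 79.0]]
board 0.78 [240. 245.  91. 117.] [[461.0, 2.0, 4.0], [553.0, 225.0, 11.0], [687.0, 316.0, 15.0]]
tray 0.59 [271. 122.  72.  59.] [[444.0, -420.0, 4.0], [523.0, -258.0, 9.0], [643.0, -165.0, 19.0]]
egg_cup_a 0.72 [294.  93.  11.  18.] [[461.0, -404.0, 15.0], [481.0, -372.0, 52.0], [503.0, -357.0, 66.0]]
egg_cup_a 0.54 [261.  86.  14.  16.] [[566.0, -416.0, 23.0], [589.0, -389.0, 54.0], [610.0, -367.0, 67.0]]
red_box 0.63 [235. 343.  76.  82.] [[470.0, 339.0, 77.0], [535.0, 416.0, 79.0], [602.0, 482.0, 82.0]]
```

View pics/top0.png

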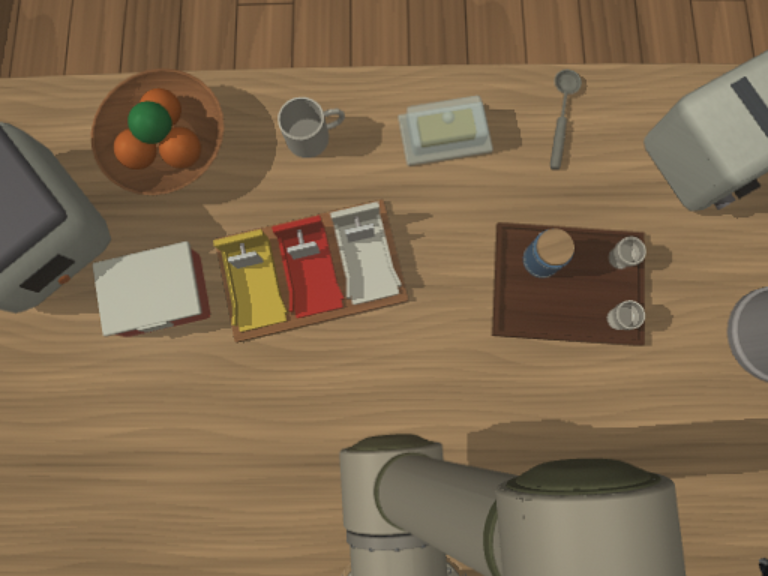

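View pics/side0.png

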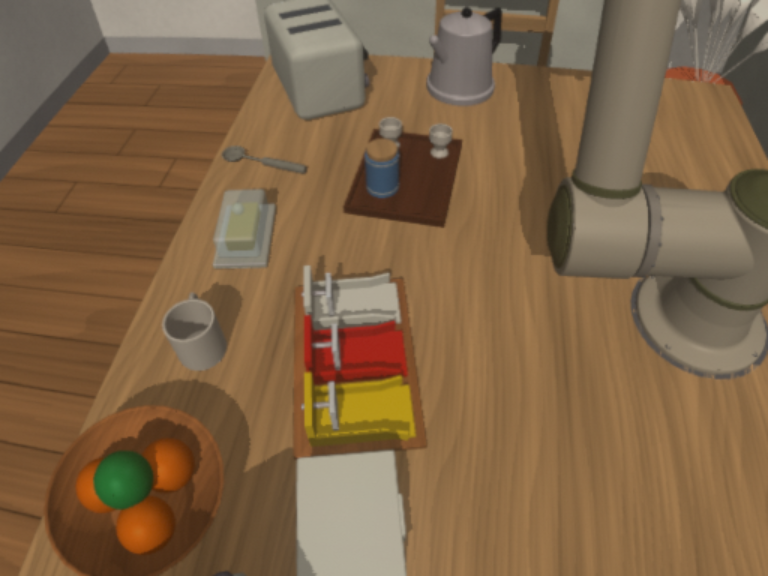

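```bash
python3 - <<'E'
from h import *
for c in ("top","side"):
    z=np.load(c+"0.npz"); Q=cloud(c,z["d"]); im=z["im"].astype(int)
    X,Y,Z=Q[...,0],Q[...,1],Q[...,2]
    # canister lid
    m=(abs(Z-108)<4)&(abs(X-587)<45)&(abs(Y+250)<45)
    (a,b),r=cv2.minEnclosingCircle(np.float32(np.c_[X[m],Y[m]])); print(c,"lid",m.sum(),a,b,r,np.median(Z[m]))
    # side wall circle fit
    m=(Z>25)&(Z<90)&(abs(X-587)<50)&(abs(Y+250)<50); A=np.c_[2*X[m],2*Y[m],np.ones(m.sum())]
    s=np.linalg.lstsq(A,X[m]**2+Y[m]**2,rcond=None)[0]; print("wall",m.sum(),s[:2],np.sqrt(s[2]+s[0]**2+s[1]**2))
    # bay boxes: rail tops z~38 and floor z 18
    for n,(cx,cy) in dict(white=(597,55),red=(575,155),yellow=(552,255)).items():
        near=(abs(X-cx)<90)&(abs(Y-cy)<56)
        m=near&(Z>14.5)&(Z<90)
        R=cv2.minAreaRect(np.float32(np.c_[X[m],Y[m]])); print(n,"rect",m.sum(),np.round(R[0],1),np.round(R[1],1),round(R[2],1))
    m=(abs(Z-12)<4)&(X>440)&(X<720)&(Y>-30)&(Y<330)
    R=cv2.minAreaRect(np.float32(np.c_[X[m],Y[m]])); print("board",np.round(R[0],1),np.round(R[1],1),round(R[2],2))
E
```

```text
top lid 463 588.8241577148438 -252.30352783203125 30.510713577270508 108.84325246839099
wall 193 [ 589.00462869 -252.43981346] 32.73408379774869
white rect 2241 [597.4  55.4] [177.9 111.2] 0.8
red rect 2433 [574.9 155. ] [176.9 111.9] 0.0
yellow rect 2274 [550.6 254.9] [111.5 176.8] 90.0
board [573.8 170.3] [191.  344.2] 12.89
side lid 199 587.8988037109375 -253.70314025878906 30.233177185058594 107.82467975652409
wall 380 [ 588.10200097 -252.45297557] 30.929616685529258
white rect 2084 [596.5  59.3] [171.6 111.9] 3.3
red rect 2714 [573. 155.] [175.7 111.9] 0.0
yellow rect 2981 [554.  254.2] [171.2 110.1] 0.0
board [577.3 154.6] [190.  311.1] 12.73
```

The top view shows the canister at about (549,250), with the egg cups at its right. The bays run yellow (255,285), red (310,265), white (365,255) and open towards the robot. The side view agrees. I'll move above the canister while I refine the bay frame.

>>> step_arm:
  plan: "4 -1 0 0.5 100; 9 -2.2 0 1 100; 14 -3.4 0 1.5 100; 19 -4.6 0 2 100; 24 -5.8 0 2.5 100; 29 -7 0 3 100; 34 -8.2 0 3.3 100; 39 -9.4 1 3.3 100; 44 -10.6 3 3.3 100; 48 -11.6 5 3.3 100"

```text
time_s: 2.2
eef_pos: [567.1, -264.5, 186.1]
ee_rot: [0.001, 0.994, 0.111, 0.001]
force: [-0.4, -1.3, -0.3]
grip_width: 1.0
```

```bash
python3 - <<'E'
from h import *
from scipy.spatial.transform import Rotation as Ro
s=readout.sense(); q=s["ee_rot"]; R=Ro.from_quat([q[1],q[2],q[3],q[0]]).as_matrix()
print(s["time_s"],s["eef_pos"],np.degrees(np.arctan2(R[1,0],R[0,0])),R[:,2],s["joints"])
print("to go tool cm",(R.T@(np.array([588.5,-252.5,150])-s["eef_pos"]))/10)
a=np.radians(12.73); B=np.array([[np.cos(a),np.sin(a)],[-np.sin(a),np.cos(a)]])
for c in ("top","side"):
    z=np.load(c+"0.npz"); Q=cloud(c,z["d"]).reshape(-1,3); Q=Q[~np.isnan(Q[:,0])]
    L=(Q[:,:2]-[577,154.6])@B.T; Z=Q[:,2]
    # board edges
    m=(abs(Z-12)<3)&(abs(L)<[100,160]).all(1); print(c,"board ext",np.percentile(L[m],[.5,99.5],axis=0).round(1).tolist())
    for n,y in (("white",-100),("red",0),("yellow",100)):
        k=abs(L[:,1]-y)<48
        rail=k&(abs(Z-38)<2)&(abs(L[:,0])<60); o=L[rail,1]-y
        h=np.histogram(o,np.arange(-50,51,3)); 
        fl=k&(abs(Z-18)<1.5)&(abs(L[:,0])<60); 
        rear=k&(Z>60)&(abs(L[:,0])<110)
        print(n,"rail y",np.percentile(o[o>0],[2,50,98]).round(1) if (o>0).any() else 0,np.percentile(o[o<0],[2,50,98]).round(1) if (o<0).any() else 0,
          "rear/plate x,z hist",np.histogram(L[rear,0],np.arange(0,110,5))[0],"fl minx",np.percentile(L[k&(Z>15.5)&(Z<22)&(abs(L[:,1]-y)<20),0],[.5,1,3]).round(1))
E
```

```text
2.2 [ 567.12684428 -264.53514702  186.06611062] 12.754108680067231 [ 0.00139807 -0.0010482  -0.99999847] [-6.23365252e-01  5.69439134e-01  1.23395881e+00 -3.58807890e-05
  1.33644768e+00  7.24838940e-01]
to go tool cm [ 2.34619249 -0.70677348  3.60833215]
top board ext [[-94.8, -155.8], [95.4, 154.0]]
white rail y [13.8 37.1 41.8] [-43.5 -39.5  -8.7] rear/plate x,z hist [  0   0   0   0   0  51  39   7   2   4   6  20 120  62  12   0   0   0
   0   0   0] fl minx [-91.3 -87.3 -78.2]
red rail y [17.3 36.9 40.2] [-43.8 -39.6  -6. ] rear/plate x,z hist [  0   0   0   0  64  32   2   4   4   4   3  17 125  67   6   0   0   0
   0   0   0] fl minx [-88.2 -83.8 -78.1]
yellow rail y [ 8.5 37.2 41.8] [-43.8 -38.8  -4.5] rear/plate x,z hist [  0   0   0   0   0  43  44  13   3   3   2  12 129  65  10   0   0   0
   0   0   0] fl minx [-79.8 -79.4 -76.5]
side board ext [[-94.1, -152.2], [94.7, 154.4]]
white rail y [10.4 37.6 42.9] [-43.9 -38.5 -34.1] rear/plate x,z hist [ 0  0  0  0  0 19 33  1  2  2  1 31 63 62  2  0  0  0  0  0  0] fl minx [-558.7 -549.7  -78. ]
red rail y [23.4 38.2 42.1] [-43.2 -38.9 -21.9] rear/plate x,z hist [ 0  0  0  0 55 31  3  2  3  3  4 62 74 73  0  0  0  0  0  0  0] fl minx [-530.7 -528.9 -523.8]
yellow rail y [33.5 37.7 42.1] [-43.9 -38.5 -34.8] rear/plate x,z hist [  0   0   0   0   0  39  52  14   4   6   4  53 101  80   1   1   0   0
   0   0   0] fl minx [-79.  -78.4 -75.5]
```

>>> step_arm:
  plan: "1.2 -0.4 0 0 100; 2.3 -0.7 2 0 100; 2.3 -0.7 3.6 0 100; 2.3 -0.7 3.6 0 100; 2.3 -0.7 3.6 0 100"

```text
time_s: 2.7
eef_pos: [586.0, -254.4, 150.8]
ee_rot: [0.0, 0.994, 0.111, 0.0]
force: [-0.1, -0.1, 0.9]
grip_width: 0.999
```

```bash
cat >> h.py <<'E'
from scipy.spatial.transform import Rotation as Ro
def weigh(n=14):
    F=[]
    for _ in range(n):
        cams.capture("side"); F.append(readout.sense()["force"])
    F=np.array(F); print("F mean",F.mean(0),"sd",F.std(0))
def where(t=None):
    s=readout.sense(); q=s["ee_rot"]; R=Ro.from_quat([q[1],q[2],q[3],q[0]]).as_matrix()
    print(round(s["time_s"],2),s["eef_pos"].round(1),"yaw",np.degrees(np.arctan2(R[1,0],R[0,0])).round(2),"tilt",R[:2,2].round(4),"F",s["force"].round(2),"T",s["wrist_torque"].round(3),"w",round(s["grip_width"],3))
    if t is not None: print("to go cm",((R.T@(np.array(t)-s["eef_pos"]))/10).round(2))
E
python3 -c "
from h import *
weigh(); where([588.5,-252.5,46])"
```

```text
F mean [ 0.00370298 -0.17382434 -0.16083783] sd [0.43045961 0.50721071 0.63132526]
3.4 [ 586.1 -253.9  150. ] yaw 12.73 tilt [-0. -0.] F [-0.32 -0.64 -0.47] T [-0.031  0.039  0.006] w 0.999
to go cm [ 0.27 -0.08 10.4 ]
```

>>> step_arm:
  plan: "0.3 -0.1 2 0 100; 0.3 -0.1 5 0 100; 0.3 -0.1 8 0 100; 0.3 -0.1 10 0 100; 0.3 -0.1 10.4 0 100; 0.3 -0.1 10.4 0 100"

```text
time_s: 4.0
eef_pos: [588.8, -252.2, 46.0]
ee_rot: [-0.0, 0.994, 0.111, -0.0]
force: [0.0, 0.3, -0.3]
grip_width: 0.999
```

>>> step_arm:
  plan: "0 0 0 0 70; 0 0 0 0 60; 0 0 0 0 50; 0 0 0 0 50; 0 0 0 0 50; 0 0 0 0 50"
  grip_force: 40

```text
time_s: 4.6
eef_pos: [589.6, -252.8, 47.9]
ee_rot: [0.001, 0.994, 0.111, 0.001]
force: [-0.8, -0.4, 6.0]
grip_width: 0.765
```

```bash
python3 -c "
from h import *
where([588.5,-252.5,46])
im,d=cams.capture('side'); cv2.imwrite('pics/g1.png',cv2.resize(im[40:200,170:370,::-1],None,fx=3,fy=3))"
```

```text
4.6 [ 589.6 -252.8   47.9] yaw 12.73 tilt [ 0.0026 -0.0017] F [-0.78 -0.39  6.04] T [0.108 0.143 0.041] w 0.765
to go cm [-0.1  -0.06  0.19]
```

View pics/g1.png

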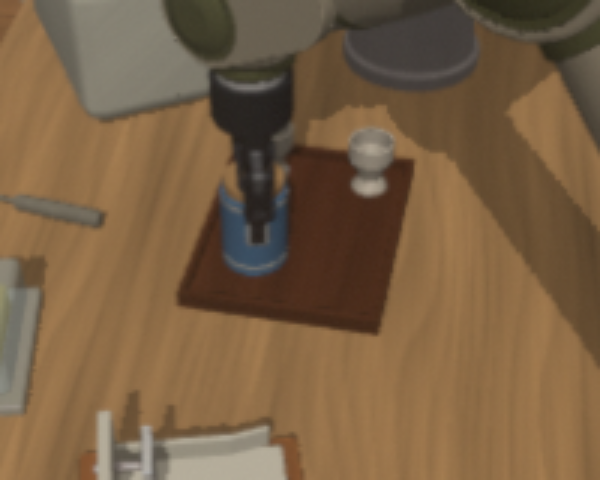

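The crop shows the fingers closed on the canister's mid-wall at about (258,220), with the egg cups clear. The opening of 0.765 is about 65 mm, which matches the diameter. Next I'll lift it.

>>> step_arm:
  plan: "0 0 -0.5 0 50; 0 0 -1.5 0 50; 0 0 -4 0 50; 0 0 -7 0 50; 0 0 -9 0 50; 0 0 -10 0 50; 0 0 -10.4 0 50; 0 0 -10.4 0 50; 0 0 -10.4 0 50"

```text
time_s: 5.55
eef_pos: [588.4, -252.0, 148.8]
ee_rot: [-0.001, 0.994, 0.111, -0.001]
force: [0.1, 0.6, -4.1]
grip_width: 0.765
```

```bash
python3 -c "
from h import *
weigh(20); where()
im,d=cams.capture('side'); Q=cloud('side',d); X,Y,Z=np.moveaxis(Q,-1,0)
i=im.astype(int); m=(i[...,2]>i[...,0]+25)&(abs(X-589)<50)&(abs(Y+252)<50)
print('blue z',m.sum(),np.percentile(Z[m],[0,2,50,98]))"
```

```text
F mean [ 0.19169461  0.09456524 -3.37631741] sd [0.52005976 0.45465466 0.43383695]
6.55 [ 588.8 -252.2  150. ] yaw 12.73 tilt [ 0. -0.] F [-0.27  0.51 -3.19] T [-0.019  0.001 -0.031] w 0.759
blue z 274 [111.84514294 114.34344593 146.98580538 197.69537552]
```

```bash
python3 -c "
from h import *
weigh(40); print(readout.sense()['tau'],readout.sense()['joints'])"
```

```text
F mean [-0.07020284 -0.0646865  -3.23218113] sd [0.47192597 0.47658196 0.49475318]
[-1.13032158e-03 -5.69056642e+01 -2.67737460e+01  1.21994726e-04
  5.53396494e-04  6.74144303e-06] [-5.87326163e-01  6.33004603e-01  1.22451321e+00  2.76545467e-06
  1.28406265e+00  7.61223768e-01]
```

The mean is about 325 g, which is too close to the 300 g boundary given the uncertainty in the baseline. Joint torque readings are nearly noise-free, so I'll read them loaded and unloaded at one identical pose just above the tray.

>>> step_arm:
  plan: "0 0 2 0 50; 0 0 5 0 50; 0 0 7.5 0 50; 0 0 9 0 50; 0 0 9.4 0 50; 0 0 9.4 0 50; 0 0 9.4 0 50; 0 0 9.4 0 50"

```text
time_s: 9.4
eef_pos: [589.3, -252.6, 57.3]
ee_rot: [0.001, 0.994, 0.111, 0.001]
force: [-0.6, 0.2, -3.5]
grip_width: 0.762
```

```bash
python3 -c "
from h import *
weigh(8); where(); print(repr(readout.sense()['tau']),readout.sense()['joints'].tolist())"
```

```text
F mean [-0.15759793 -0.26521413 -3.51474603] sd [0.26251613 0.60327613 0.42685315]
9.8 [ 588.8 -252.3   56.1] yaw 12.73 tilt [ 0.0001 -0.0001] F [-0.2 -0.  -3.7] T [0.011 0.004 0.018] w 0.768
array([ 3.56280478e-03, -5.84752142e+01, -2.43254435e+01,  1.03130915e-04,
        6.41110219e-04, -2.89718798e-05]) [-0.5873266014193831, 0.7335817091262887, 1.3104785815660682, -1.6784319973247802e-05, 1.0973928028955653, 0.7612252410193532]
```

>>> step_arm:
  plan: "0 0 0.5 0 50; 0 0 0.8 0 50; 0 0 0.9 0 50; 0 0 0.9 0 75; 0 0 0.9 0 90; 0 0 0.9 0 100; 0 0 0.9 0 100; 0 0 0.3 0 100; 0 0 0 0 100; 0 0 0 0 100"

```text
time_s: 10.8
eef_pos: [589.1, -252.5, 56.8]
ee_rot: [0.0, 0.994, 0.111, 0.001]
force: [0.4, 1.0, 0.2]
grip_width: 1.002
```

```bash
python3 -c "
from h import *
weigh(16); where(); print(repr(readout.sense()['tau']),readout.sense()['joints'].tolist())"
```

```text
F mean [-0.01371687 -0.18390557 -0.14140452] sd [0.6429315  0.35608292 0.55575586]
11.6 [ 588.8 -252.2   56. ] yaw 12.73 tilt [-0.  0.] F [-0.68 -0.3  -0.2 ] T [-0.012 -0.007 -0.019] w 1.004
array([-1.08174954e-03, -5.62813926e+01, -2.31680113e+01, -2.78901553e-05,
        5.36132720e-04,  2.47909418e-05]) [-0.5873222750087748, 0.7337224205886, 1.310548979797444, 7.78936744666761e-06, 1.097337777073945, 0.7612138293021441]
```

The torque difference is 2.194 N·m over a 0.64 m lever, about 349 g. The force sensor gives about 325 g. Both fall in the yellow range, so I'll regrip and carry it to the front of the yellow bay.

>>> step_arm:
  plan: "0 0 0.5 0 100; 0 0 0.9 0 100; 0 0 0.9 0 75; 0 0 0.9 0 50; 0 0 0.9 0 50; 0 0 0.9 0 50; 0 0 0.9 0 50; 0 0 0.9 0 50; 0 0 0.9 0 50; 0 0 0.9 0 50"
  grip_force: 40

```text
time_s: 12.6
eef_pos: [588.7, -252.2, 46.9]
ee_rot: [-0.0, 0.994, 0.111, -0.0]
force: [0.0, -0.5, -3.1]
grip_width: 0.764
```

>>> step_arm:
  plan: "0 0 -0.5 0 50; 0 0 -2 0 50; 0 0 -4 0 50; 0 0 -6 0 50; -0.3 -2 -7 0 50; -0.6 -5 -7 0 50; -1 -9 -7 0 50; -1.4 -13 -7 0 50; -1.8 -17 -7 0 50; -2.2 -21 -7 0 50"

```text
time_s: 13.6
eef_pos: [520.6, -50.9, 118.4]
ee_rot: [0.0, 0.994, 0.111, 0.001]
force: [1.0, 0.2, -3.6]
grip_width: 0.765
```

>>> step_arm:
  plan: "-0.4 -4 0 0 50; -0.8 -8 0 0 50; -1.2 -12 0 0 50; -1.6 -16 0 0 50; -2 -20 0 0 50; -2.4 -23.5 0 0 50; -2.7 -26.5 0 0 50; -2.9 -28.9 0 0 50; -2.9 -28.9 0 0 50; -2.9 -28.9 0 0 50"

```text
time_s: 14.6
eef_pos: [429.3, 223.4, 117.9]
ee_rot: [0.0, 0.994, 0.111, 0.001]
force: [0.1, 0.4, -3.2]
grip_width: 0.763
```

```bash
cat >> h.py <<'E'
a=np.radians(12.73); C=np.array([555.3,251.6]); U=np.array([np.cos(a),np.sin(a)]); V=np.array([-U[1],U[0]])
def bay(cap=True):
    p=readout.sense()["eef_pos"]; print("TCP bay x,y,z",((p[:2]-C)@U).round(1),((p[:2]-C)@V).round(1),p[2].round(1))
    for c in ("top","side") if cap else ():
        im,d=cams.capture(c); Q=cloud(c,d); X,Y,Z=np.moveaxis(Q,-1,0); i=im.astype(int)
        m=(i[...,2]>i[...,0]+25)&(np.hypot(X-p[0],Y-p[1])<60)&(Z>15)
        A=np.c_[2*X[m],2*Y[m],np.ones(m.sum())]; s=np.linalg.lstsq(A,X[m]**2+Y[m]**2,rcond=None)[0]
        o=s[:2]-C; print(c,"can bay xy",o@U,o@V,"r",np.sqrt(s[2]+s[:2]@s[:2]),"z",np.percentile(Z[m],[0,2,50,98]).round(1),m.sum())
        np.savez(f"{c}_l.npz",im=im,d=d)
E
python3 -c "
from h import *
where(); bay(); im=np.load('side_l.npz')['im']; cv2.imwrite('pics/c1.png',cv2.resize(im[150:320,160:360,::-1],None,fx=3,fy=3))"
```

```text
14.6 [429.3 223.4 117.9] yaw 12.8 tilt [0.0014 0.0001] F [ 0.14  0.35 -3.19] T [0.011 0.027 0.006] w 0.763
TCP bay x,y,z -129.1 0.3 117.9Traceback (most recent call last):
  File "<string>", line 3, in <module>
    where(); bay(); im=np.load('side_l.npz')['im']; cv2.imwrite('pics/c1.png',cv2.resize(im[150:320,160:360,::-1],None,fx=3,fy=3))
             ~~~^^
  File "h.py", line 31, in bay
    o=s[:2]-C; print(c,"can bay xy",o@U,o@V,"r",np.sqrt(s[2]+s[:2]@s[:2]),"z",np.percentile(Z[m],[0,2,50,98]).round(1),m.sum())
                                                                              ~~~~~~~~~~~~~^^^^^^^^^^^^^^^^^^
    return _quantile_unchecked(
        a, q, axis, out, overwrite_input, method, keepdims, weights)
    return _ureduce(a,
                    func=_quantile_ureduce_func,
    ...<5 lines>...
                    overwrite_input=overwrite_input,
                    method=method)
    r = func(a, **kwargs)
    result = _quantile(arr,
                       quantiles=q,
    ...<2 lines>...
                       out=out,
                       weights=wgt)
    slices_having_nans = np.isnan(arr[-1, ...])
                                  ~~~^^^^^^^^^
IndexError: index -1 is out of bounds for axis 0 with size 0
```

```bash
sed -i 's/^        A=np.c_\[2/        if m.sum()<30: print(c,"hidden",m.sum()); np.savez(f"{c}_l.npz",im=im,d=d); continue\n        A=np.c_[2/' h.py
python3 -c "
from h import *
bay(); im=np.load('side_l.npz')['im']; cv2.imwrite('pics/c1.png',cv2.resize(im[150:320,160:360,::-1],None,fx=3,fy=3)); where()"
```

```text
TCP bay x,y,z -129.1 -0.3 117.7
top hidden 0
side can bay xy -128.85923668623346 1.454011677226229 r 29.74206036439141 z [ 91.5  94.3 127.7 166.7] 192
14.75 [429.5 222.6 117.4] yaw 12.67 tilt [0.0005 0.    ] F [-0.39 -0.5  -3.05] T [ 0.014  0.017 -0.011] w 0.765
```

View pics/c1.png

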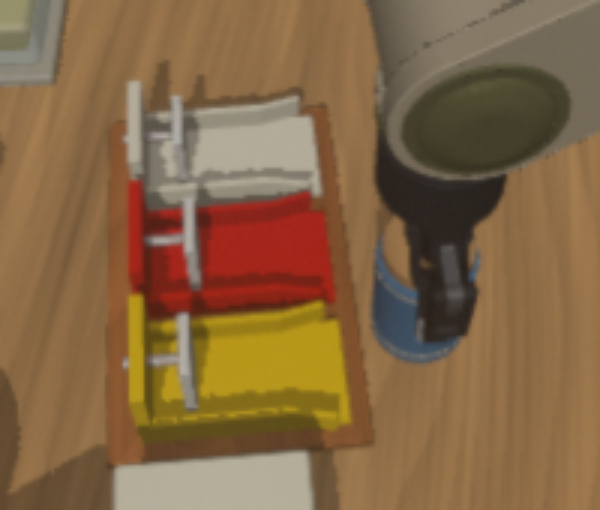

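The crop shows the canister hanging upright at about (420,300), in front of the yellow bay's open mouth. I'll lower it and enter the bay just above the floor.

>>> step_arm:
  plan: "0.5 0 2 0 50; 1.5 0 4 0 50; 2 0 5.4 0 50; 2.5 0 5.6 0 50; 4.5 0 5.6 0 50; 6.5 0 5.6 0 50; 8 0 5.6 0 50; 9 0 5.6 0 50; 9.5 0 5.6 0 50; 9.5 0 5.6 0 50"

```text
time_s: 15.75
eef_pos: [522.3, 243.9, 61.4]
ee_rot: [-0.0, 0.994, 0.111, 0.0]
force: [-0.7, 0.7, -3.0]
grip_width: 0.767
```

```bash
python3 -c "
from h import *
where();bay(); where()"
```

```text
15.75 [522.3 243.9  61.4] yaw 12.7 tilt [0.0006 0.0001] F [-0.7   0.65 -3.  ] T [-0.027 -0.047 -0.048] w 0.767
TCP bay x,y,z -33.9 -0.2 61.4
top hidden 0
side can bay xy -35.79002142591261 0.8414347128580552 r 30.21833449033599 z [ 37.   38.9  70.6 110.6] 123
15.85 [521.4 244.   61.2] yaw 12.72 tilt [-0.0003 -0.0001] F [-0.06 -0.29 -3.55] T [-0.024 -0.014  0.005] w 0.765
```

>>> step_arm:
  plan: "0 0 0.1 0 50; 0 0 0.2 0 50; 0 0 0.3 0 50; 0 0 0.35 0 50; 0 0 0.4 0 50; 0 0 0.4 0 50; 0 0 0.4 0 50"

```text
time_s: 16.55
eef_pos: [521.7, 244.2, 57.0]
ee_rot: [0.0, 0.994, 0.111, -0.0]
force: [-0.2, -0.0, -3.1]
grip_width: 0.763
```

```bash
python3 -c "
from h import *
weigh(4);where()"
```

```text
F mean [-0.33329444 -0.29607321 -3.32364206] sd [0.28191281 0.43951276 0.17573515]
16.75 [521.7 244.2  57. ] yaw 12.73 tilt [ 0. -0.] F [ 0.   -0.45 -3.48] T [-0.01  -0.022  0.024] w 0.769
```

>>> step_arm:
  plan: "0 0 0.1 0 50; 0 0 0.1 0 50; 0 0 0.1 0 50; 0 0 0.1 0 50"

```text
time_s: 17.15
eef_pos: [521.9, 244.2, 56.8]
ee_rot: [-0.0, 0.994, 0.111, 0.0]
force: [-2.9, -1.5, 5.5]
grip_width: 0.767
```

```bash
python3 -c "
from h import *
weigh(3);where()"
```

```text
F mean [-3.03339689 -1.76153856  6.09359292] sd [0.21451509 0.333801   0.39828552]
17.3 [521.9 244.2  56.8] yaw 12.73 tilt [0.0006 0.0001] F [-3.17 -1.33  6.26] T [-0.134  0.526 -0.027] w 0.761
```

>>> step_arm:
  plan: "0 0 -0.08 0 50; 0.3 0 -0.08 0 50; 0.7 0 -0.08 0 50; 1.1 0 -0.08 0 50; 1.5 0 -0.08 0 50; 1.9 0 -0.08 0 50; 2.2 0 -0.08 0 50; 2.4 0 -0.08 0 50; 2.4 0 -0.08 0 50"

```text
time_s: 18.2
eef_pos: [545.5, 249.5, 56.9]
ee_rot: [-0.0, 0.994, 0.111, 0.0]
force: [-0.9, -1.0, 2.7]
grip_width: 0.766
```

```bash
python3 -c "
from h import *
weigh(3);where();bay(0)"
```

```text
F mean [-0.66314195 -0.49778215  1.18926573] sd [0.74696234 0.36751871 0.37720522]
18.35 [545.5 249.5  56.9] yaw 12.72 tilt [0.0012 0.0003] F [-0.21 -0.17  1.19] T [0.124 0.    0.029] w 0.763
TCP bay x,y,z -10.0 0.1 56.9
```

>>> step_arm:
  plan: "0.2 0 0 0 50; 0.4 0 0 0 50; 0.6 0 0 0 50; 0.8 0 0 0 50; 1 0 0 0 50; 1.2 0 0 0 50; 1.4 0 0 0 50; 1.4 0 0 0 50"

```text
time_s: 19.15
eef_pos: [558.0, 252.4, 57.0]
ee_rot: [0.0, 0.994, 0.111, -0.001]
force: [-9.4, -2.6, 9.2]
grip_width: 0.761
```

```bash
python3 -c "
from h import *
weigh(3);where();bay(0)"
```

```text
F mean [-9.25578338 -2.28700802  8.64020185] sd [0.16169012 0.49871835 0.31308495]
19.3 [558.  252.4  57. ] yaw 12.74 tilt [-0.0025 -0.0007] F [-9.03 -2.66  8.88] T [-0.419  1.498  0.014] w 0.764
TCP bay x,y,z 2.8 0.2 57.0
```

>>> step_arm:
  plan: "0.1 0 -0.05 0 50; 0.2 0 -0.05 0 50; 0.3 0 -0.05 0 50; 0.4 0 -0.05 0 50; 0.5 0 -0.05 0 50; 0.6 0 -0.05 0 50; 0.6 0 -0.05 0 50"

```text
time_s: 20.0
eef_pos: [563.7, 253.7, 57.0]
ee_rot: [0.0, 0.994, 0.111, -0.002]
force: [-9.2, -2.6, 4.7]
grip_width: 0.763
```

```bash
python3 -c "
from h import *
weigh(3);where();bay(); im=np.load('side_l.npz')['im']; cv2.imwrite('pics/c2.png',cv2.resize(im[200:320,170:320,::-1],None,fx=4,fy=4))"
```

```text
F mean [-9.05989465 -2.50965791  6.12119949] sd [0.69355938 0.38720114 0.2955986 ]
20.15 [563.7 253.7  57. ] yaw 12.74 tilt [-0.0029 -0.0008] F [-9.76 -2.27  5.71] T [-0.321  1.347  0.007] w 0.766
TCP bay x,y,z 8.6 0.2 57.0
top hidden 0
side can bay xy 7.175446658705997 1.606942842032921 r 30.3634760882246 z [ 34.7  35.4  66.7 107.6] 105
```

View pics/c2.png

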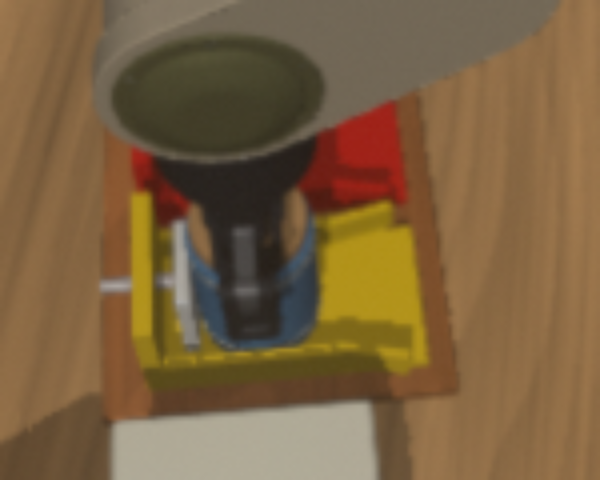

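The crop shows the canister upright against the plate at about (185,285), and the plate pin sticks out behind the rear wall. I'll keep pushing in small steps.

>>> step_arm:
  plan: "0.1 0 -0.02 0 50; 0.2 0 -0.02 0 50; 0.25 0 -0.02 0 50; 0.25 0 -0.02 0 50"

```text
time_s: 20.65
eef_pos: [566.1, 254.3, 57.0]
ee_rot: [0.0, 0.994, 0.111, -0.002]
force: [-8.2, -2.3, 4.4]
grip_width: 0.76
```

```bash
python3 -c "
from h import *
where();bay(0)"
```

```text
20.65 [566.1 254.3  57. ] yaw 12.75 tilt [-0.0033 -0.0008] F [-8.22 -2.27  4.41] T [-0.315  1.326  0.024] w 0.76
TCP bay x,y,z 11.1 0.2 57.0
```

Still sliding with steady force. I'll go on in 1 mm steps.

>>> step_arm:
  plan: "0.1 0 0 0 50; 0.1 0 0 0 50"

```text
time_s: 20.85
eef_pos: [567.1, 254.5, 57.0]
ee_rot: [0.0, 0.994, 0.111, -0.002]
force: [-7.8, -1.4, 3.6]
grip_width: 0.764
```

>>> step_arm:
  plan: "0.1 0 0 0 50; 0.1 0 0 0 50"

```text
time_s: 21.05
eef_pos: [567.9, 254.7, 57.0]
ee_rot: [0.0, 0.994, 0.111, -0.002]
force: [-9.6, -2.5, 5.4]
grip_width: 0.76
```

>>> step_arm:
  plan: "0.1 0 0 0 50; 0.1 0 0 0 50"

```text
time_s: 21.25
eef_pos: [568.1, 254.7, 57.0]
ee_rot: [0.0, 0.994, 0.111, -0.003]
force: [-14.7, -4.2, 8.2]
grip_width: 0.766
```

```bash
python3 -c "
from h import *
weigh(2);where();bay(0)"
```

```text
F mean [-13.11426744  -3.9624487    8.53848223] sd [0.14975329 0.08725308 0.33390614]
21.35 [568.  254.7  57.1] yaw 12.75 tilt [-0.0058 -0.0016] F [-12.96  -3.88   8.2 ] T [-0.64   2.16   0.019] w 0.764
TCP bay x,y,z 13.1 0.2 57.1
```

It advanced only 0.2 mm while the force rose to 15 N, so this looks like the stop. One small confirming nudge will settle it.

>>> step_arm:
  plan: "0.06 0 0 0 50; 0.06 0 0 0 50"

```text
time_s: 21.55
eef_pos: [568.1, 254.8, 57.1]
ee_rot: [0.001, 0.994, 0.111, -0.004]
force: [-17.0, -5.0, 11.3]
grip_width: 0.761
```

The stop is confirmed at about 17.7 N. I'll ease off most of the stored push, keeping a slight forward bias, then let go.

>>> step_arm:
  plan: "-0.08 0 -0.02 0 50; -0.16 0 -0.05 0 50; -0.16 0 -0.05 0 50"

```text
time_s: 21.85
eef_pos: [567.9, 254.7, 57.0]
ee_rot: [0.0, 0.994, 0.111, -0.002]
force: [-6.8, -2.7, 0.9]
grip_width: 0.764
```

```bash
python3 -c "
from h import *
weigh(2);where();bay(0)"
```

```text
F mean [-6.75831389 -1.16827393  1.15723243] sd [0.25172918 0.98506226 0.58188498]
21.95 [567.9 254.7  57.1] yaw 12.74 tilt [-0.0035 -0.0009] F [-6.51 -2.15  0.58] T [-0.269  1.109 -0.08 ] w 0.766
TCP bay x,y,z 13.0 0.2 57.1
```

>>> step_arm:
  plan: "0 0 0 0 80; 0 0 0 0 84; 0 0 0 0 90; 0 0 0 0 96; 0 0 0 0 96; 0 0 0 0 96"

```text
time_s: 22.55
eef_pos: [569.1, 254.9, 58.1]
ee_rot: [-0.0, 0.994, 0.111, 0.0]
force: [0.6, 0.4, 0.1]
grip_width: 0.96
```

```bash
python3 -c "
from h import *
where();bay(); im=np.load('side_l.npz')['im']; cv2.imwrite('pics/c3.png',cv2.resize(im[200:320,170:320,::-1],None,fx=4,fy=4))"
```

```text
22.55 [569.1 254.9  58.1] yaw 12.73 tilt [0.0003 0.0001] F [0.59 0.4  0.12] T [ 0.011 -0.001 -0.014] w 0.96
TCP bay x,y,z 14.2 0.2 58.1
top hidden 2
side can bay xy 11.05683757630401 1.6764887999201228 r 30.37683032190344 z [ 38.8  39.6  72.8 108.5] 65
```

View pics/c3.png

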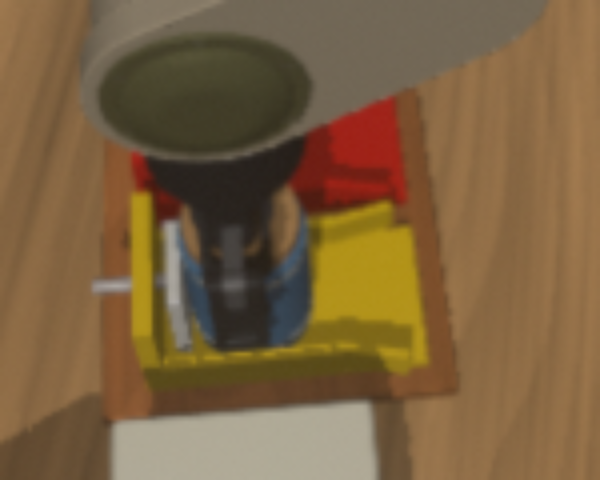

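The jaws are open, and the canister stands against the plate at about (175,285). I'll retract straight up, then back out of view.

>>> step_arm:
  plan: "0 0 -1 0 96; 0 0 -3 0 96; 0 0 -6 0 96; 0 0 -9 0 96; 0 0 -12 0 96; 0 0 -15 0 96; -3 0 -17 0 96; -7 2 -17 0 96; -11 5 -17 0 96; -15 8 -17 0 96"

```text
time_s: 23.65
eef_pos: [438.8, 142.9, 228.7]
ee_rot: [0.0, 0.994, 0.111, 0.001]
force: [1.1, -1.6, 1.2]
grip_width: 0.96
```

>>> step_arm:
  plan: "-2 4 0 0 96; -4 8 0 0 96; -5 12 0 0 96; -5 16 0 0 96; -5 20 0 0 96; -5 24 0 0 96; -5 26 0 0 96; -5 26 0 0 96"

```text
time_s: 24.45
eef_pos: [449.1, -122.9, 228.5]
ee_rot: [0.0, 0.994, 0.109, 0.0]
force: [-0.8, 0.1, -0.3]
grip_width: 0.956
```

```bash
python3 - <<'E'
from h import *
where()
for c in ("top","side"):
    im,d=cams.capture(c); Q=cloud(c,d); X,Y,Z=np.moveaxis(Q,-1,0); i=im.astype(int)
    bx=(X-C[0])*U[0]+(Y-C[1])*U[1]; by=(X-C[0])*V[0]+(Y-C[1])*V[1]
    m=(abs(Z-118)<5)&(abs(bx-12)<40)&(abs(by)<40)
    if m.sum()>20:
        (a,b),r=cv2.minEnclosingCircle(np.float32(np.c_[bx[m],by[m]])); 
        P=np.linalg.lstsq(np.c_[bx[m],by[m],np.ones(m.sum())],Z[m],rcond=None)[0]
        print(c,"lid bay",a,b,r,np.median(Z[m]),"slope",P[:2])
    m=(Z>25)&(Z<105)&(i[...,2]>i[...,0]+15)&(abs(bx-12)<45)&(abs(by)<45)
    A=np.c_[2*bx[m],2*by[m],np.ones(m.sum())]; s=np.linalg.lstsq(A,bx[m]**2+by[m]**2,rcond=None)[0]; print("wall",s[:2],m.sum())
    m=(Z>50)&(Z<85)&(abs(by)<22)&(bx>25)&(bx<80)&(i.max(2)-i.min(2)<40); print("plate/wall x",np.histogram(bx[m],np.arange(30,80,2))[0])
    z0=np.load(c+"0.npz")
    for t in ("egg_cup_a","red_box"):
        for r in spotter.regions_of(c,t)[:2]:
            q=Q[r["pixels"]]; print(t,round(r["conf"],2),np.nanmedian(q,0).round())
    cv2.imwrite(f"pics/f_{c}.png",cv2.resize(im[200:320,170:320,::-1] if c=="side" else im[120:240,120:270,::-1],None,fx=4,fy=4))
E
```

```text
24.45 [ 449.1 -122.9  228.5] yaw 12.56 tilt [ 0.0006 -0.0007] F [-0.85  0.07 -0.32] T [-0.003  0.025  0.027] w 0.956
top lid bay 11.541193962097168 -0.48093730211257935 30.199153900146484 118.74385185848423 slope [0.00380962 0.00954159]
wall [12.52601206  1.17053031] 12
plate/wall x [0 0 0 0 0 0 0 4 5 5 4 5 0 0 2 1 0 0 0 0 0 0 0 1]
egg_cup_a 0.84 [ 592. -393.   44.]
egg_cup_a 0.68 [601. 161.  63.]
red_box 0.57 [532. 409.  81.]
red_box 0.37 [527. 242.  21.]
side lid bay 9.806983947753906 -0.7913101315498352 30.412555694580078 117.18171814982036 slope [0.00996272 0.00716203]
wall [10.49288548 -0.37556381] 387
plate/wall x [ 0  2  6  7  6  4  5 28 17 19 16  2  5  3  2  0  0  0  0  0  0  2  4  4]
egg_cup_a 0.83 [ 482. -372.   50.]
red_box 0.69 [535. 416.  79.]
```

View pics/f_side.png

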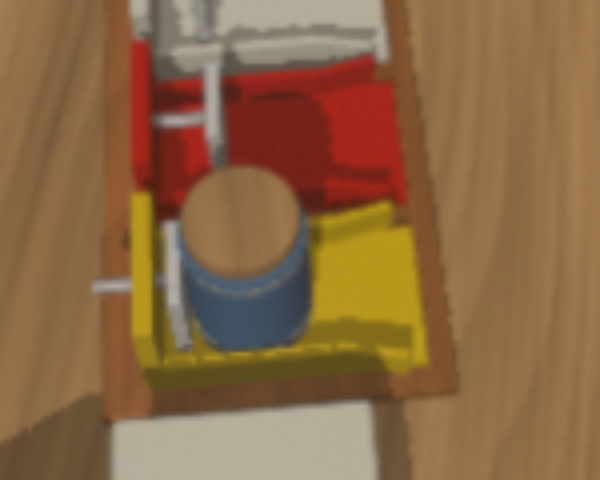

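View pics/f_top.png

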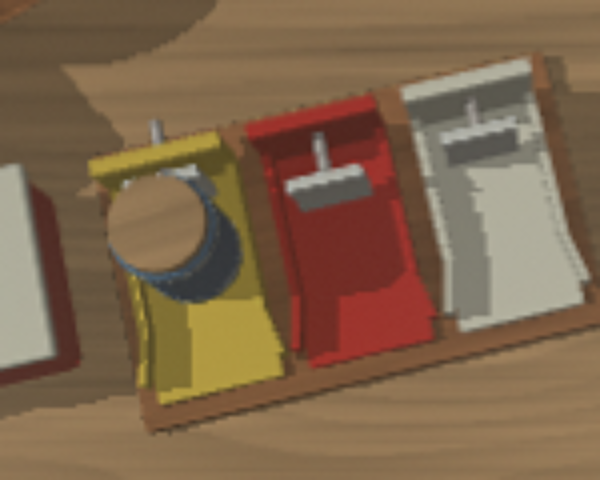

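Both crops show the canister upright in the yellow bay against the plate, with the pin fully out behind the wall. The plate spans bay x of about 44–54 mm, which is home, and the lid is level at the expected 118 mm. I'm handing it in.

```bash
python3 -c "
from h import *
print(workorder.finish_job())"
```

```text
the job is handed in; nothing more can be done
None
```

The canister went into the yellow bay. I lifted it off the tray and weighed it at about 325 g by the wrist force and 349 g by the joint torque; both are in the 300–450 g range. I then pushed it in until the plate hit its stop, let go and backed away. The job was handed in at about 25 s of the 45 s allowed.

**Weighing:** the first reading was too close to 300 g to trust. I set the canister back on the tray, released it to take an empty-gripper reading, and picked it up again.

**The stop:** the plate slid at about 9 N. It then stopped advancing, and the force rose to about 18 N at most, under the 25 N limit.

**Last checks:**
- **Plate:** it measures at bay x of about 44–54 mm, which is fully home.
- **Canister:** it is upright, its lid level at about 118 mm, and it touches the plate in both views. The top camera puts its centre at about 11.5–12.5 mm (12 expected). The side camera reads about 10 mm; it also read about 1 mm low in x at the start.
- **Bystanders:** the red container and both egg cups read where they started, but each camera found only one of the two cups in the final pictures. The top camera's second egg-cup hit was a false one, on the red bay's plate.

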